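Set the tea tins square in the board's corner

ROBOT

A 6-joint arm with a two-finger parallel gripper is mounted at the origin on the work surface. World frame = base frame: x ahead of the robot, y to its left, z up, the work surface at z = 0. Lengths are in m, angles in rad, forces in N, time in s.
With the tool pointing down it reaches from about 0.3 to 0.75 m from the base axis. Payload 8.5 kg.
Tool frame: the origin (TCP) lies on the mounting face of the last link; the fingertips stand 166 mm ahead of it and the grasp point (between the pads) lies 147 mm ahead of it; z points along the fingers, y is the direction in which the jaws open and shut (so a half turn about z gives the same grasp; the last joint's range is limited). The gripper opens to 88 mm and grips with 3 to 60 N. Pads are 18 mm wide; open, the fingers measure 123 mm over their backs; the gripper's body (75 mm by 187 mm) begins 45 mm behind the grasp point.
Start: joints at [0.986, 0.381, 1.297, -0, 1.464, -0.215], TCP at [0.199, 0.513, 0.405] pointing down, gripper open.
Joint ranges: [-3.11, 3.11], [-0.89, 2.33], [0.22, 2.48], [-1.42, 4.56], [0.17, 2.85], [-2.88, 2.88]. Speed limits (rad/s): [2.39, 2.39, 3.14, 3.14, 3.14, 3.14].

INTERFACE

Orientations are given as a unit quaternion [x, y, z, w].
In Python, from workcell import bot gives the robot as it stands.
- The arm moves only by the tool step_arm, never from a script. Its argument "increments" is a list of rows, each a list of 3 entries, a list of its own where there are three numbers: the finger opening in cm, from 0 to 8.81, then the shift along the tool's x, y, z in cm, then the turn, a rotation vector about the tool's x, y, z in rad. A call has 1 to 8 rows; each row shifts and turns the commanded pose from where the row before left it, along the tool's axes as they then stand; what a row does not reach is not made up. A row lasts 1/10 s, in which the tool goes at most 50 mm and 8.59 degrees, less where a joint would pass 70% of its speed; a pose out of reach is approached as far as the arm can. A call is refused whole if a number of a shift passes 5 or a number of a turn 0.15, either way. A call with a gripper value outside its range is refused whole. The fingers move at their own pace and stop on an object; "newtons" is the grip in N (left out, the last holds). Time passes only in rows, so rows that do not move let the fingers close. It gives the time, the measured TCP pose, the force and the opening at its end, in the units of the state.
- bot.sense(): the state, without advancing time (a new reading comes with each control period).
- bot.camera(name): name is "scene" or "top" or "wrist"; returns a dict with "frame" (384x512x3 uint8, red, green, blue), "vfov" (degrees; the focal length in pixels is half the picture's height over the tangent of half this angle, whatever the lens; pixels are square), "cx", "cy" (the principal point, pixels), "pose" (4x4, takes a point from camera to world coordinates). Camera axes: x right, y up, looking along -z (the intrinsics and any distortion apply to the point x, -y, -z); pixel columns grow to the right and rows downward; lengths in m; the calibration is good to about 2 mm. A picture is of the moment at which its call begins. There is no depth.
- bot.hand_in(): hands the job in, once; it reports no verdict.
The state is a dict: "time_s": time; "qpos": joint angles; "qd": joint speeds; "joint_efforts": joint torques, N m; "tcp_pos": TCP position; "eef_rot": TCP orientation; "force": force on the tool from outside, world axes, zero at the start; "ft_torque": the same for the moment, N m; "opening": finger opening in m.
Only numpy, scipy, OpenCV 4.12 (cv2) and the standard library are available. Lean on these libraries where they do the work, as an engineer would, in place of code of your own. Each camera call takes 0.05 s, during which the arm holds its last target. There are 200 camera calls.

TASK

Slide the chest's top panel back over the other one, take out all the tea tins (two or three) and stand them on the wooden board as one tight row: each tin upright with a broad side flat against the back rail, the first pushed right into the corner against the end rail, each next one pushed flush against its neighbour. Finish with the chest fully closed again, and leave the mugs and the sugar tin where they stand.

Things in the scene. Friction and masses are not known exactly. Their poses are not given: they have to be found in the camera images.
- chest: fixed wooden chest 444 (x) x 266 (y) mm, origin mid-underside, x away from the robot. Two compartments 210 (x) x 250 (y) mm inside, centres at x = -109 mm (near, holds the tins) and +109 mm (far, empty); inner floor 10 mm up; end walls and partition 84 mm, side walls 104 mm high. Dark low panel closes the far one (top 90 mm up), light top panel the near one (top 98 mm up)
- top_panel (a joint): how far the light top panel (226 x 248 x 6 mm) is slid along the chest's +x over the low panel, m: 0 closed, 0.22 fully open (the near compartment free). Slides with about 2 N friction, stays where left; may start slightly open
- low_panel (a joint): how far the dark low panel is slid along the chest's -x under the top panel, m: 0 closed (as at the start); need not be moved
- panel_grip (a point): middle of the dark grip bar that stands upright on the top panel, 50 mm nearer than its centre, and moves with it: 14 (chest x) x 90 (chest y) x 28 mm high; its foot is the panel's top, 98 mm above the worktop, its top 126 mm; this point is 112 mm up
- corner (a point): inner corner of the fixed wooden board: where back rail, end rail and the board's upper face (12 mm above the worktop) meet. x points to the back rail (away from the robot), y along the back rail away from the end rail, z up: free board face x -188..0, y 0..258 mm. Rails 12 mm thick, rising 28 mm above the face: back rail at x 0..12, end rail at y -12..0
- tin1_mid (a point): middle (half-way up) of the blue tea tin, a closed box 46 (x) x 64 (y) x 70 mm high, 0.25 kg give or take a third, smooth flat sides, the two 64 mm broad sides facing its x and -x; z up. At the start it stands in the chest's near compartment; may be absent (then there are two tins, not three). Which tin stands where varies
- tin2_mid (a point): middle (half-way up) of the red tea tin, a closed box 46 (x) x 64 (y) x 70 mm high, 0.25 kg give or take a third, smooth flat sides, the two 64 mm broad sides facing its x and -x; z up. At the start it stands in the chest's near compartment; may be absent (then there are two tins, not three). Which tin stands where varies
- tin3_mid (a point): middle (half-way up) of the green tea tin, a closed box 46 (x) x 64 (y) x 70 mm high, 0.25 kg give or take a third, smooth flat sides, the two 64 mm broad sides facing its x and -x; z up. At the start it stands in the chest's near compartment; may be absent (then there are two tins, not three). Which tin stands where varies
- tin1: the blue tin, origin at the centre of its underside (35 mm below its middle)
- tin2: the red tin, origin at the centre of its underside
- tin3: the green tin, origin at the centre of its underside
- mug1: bystander: white mug, 80 mm across, 92 mm high, to the left of the chest; origin at the centre of its underside
- mug2: bystander: blue mug, 80 mm across, 92 mm high, beyond the board; origin at the centre of its underside
- sugar: bystander: round steel sugar tin, 76 mm across, 112 mm high, beyond the board; origin at the centre of its underside

How it is judged:
By the outcome, as a careful person would: the job done as asked, in the order asked, and still so for the second after the job is handed in, with the robot touching nothing.
Of tin1, tin2, tin3 only 2 to 3 are there at a start; the rules pass over those that are not, and their reading is None.
At some moment in a run one of tin1, tin2, tin3 may be knocked a few centimetres aside while the robot is not near it.
It also fails if it takes over 210 s, if anything falls off the work surface, if the arm or the gripper's body presses on something with over 40 N, if the wrist force passes 120 N, or if a joint passes its speed limit or range.

## Working session

There is one attempt and no reset: what is moved stays moved. The work goes in short steps, Python scripts to look and compute and a tool call to move; the robot and the scene stay as the last step left them, time stands still between calls to the robot, and variables do not carry over. Pictures are saved under pics/ and viewed, about 12 in all and at most 16, crops included, and the job is handed in when it is done.

Besides the shell and the picture viewer there is one more tool, called as a command line: name --argument value ..., lists and objects as JSON in quotes. step_arm: Moves the arm, as the interface text tells. Its arguments: {"type":"object","properties":{"increments":{"type":"array","items":{"type":"array"}},"newtons":{"type":"number"}},"required":["increments"]}

```bash
ls; mkdir -p pics; cat > h.py <<'E'
import numpy as np, cv2
from workcell import bot
from scipy.spatial.transform import Rotation as R
def snap(n,f=None):
    c=bot.camera(n); c['img']=cv2.cvtColor(c['frame'],cv2.COLOR_RGB2BGR)
    if f: cv2.imwrite('pics/'+f,c['img'])
    return c
def ray(c,uv):
    f=192/np.tan(np.radians(c['vfov'])/2)
    d=np.array([(uv[0]-c['cx'])/f,-(uv[1]-c['cy'])/f,-1]); P=np.array(c['pose'])
    return P[:3,3],P[:3,:3]@d
def onz(c,uv,z):
    o,d=ray(c,uv); return o+d*(z-o[2])/d[2]
def proj(c,p):
    f=192/np.tan(np.radians(c['vfov'])/2);P=np.array(c['pose'])
    q=P[:3,:3].T@(np.array(p)-P[:3,3]); return np.array([c['cx']+f*q[0]/-q[2],c['cy']-f*q[1]/-q[2]])
def st():
    s=bot.sense(); r=R.from_quat(s['eef_rot'])
    print('t',round(s['time_s'],2),'tcp',np.round(s['tcp_pos'],4),'F',np.round(s['force'],1),'open',round(s['opening'],4)); print(np.round(r.as_matrix(),3).tolist()); return s
def rel(p,yaw):
    """shift in tool axes (cm) and z-turn so that TCP is at p with tool down, tool x at world yaw"""
    s=bot.sense(); r=R.from_quat(s['eef_rot'])
    t=R.from_matrix(np.array([[np.cos(yaw),np.sin(yaw),0],[np.sin(yaw),-np.cos(yaw),0],[0,0,-1]]))
    print('shift cm',np.round(100*r.inv().apply(np.array(p)-s['tcp_pos']),2),'turn',np.round((r.inv()*t).as_rotvec(),4))
E
python3 - <<'E'
from h import *
s=st(); print(s['qpos'])
a=snap('scene');b=snap('top','top0.png')
cv2.imwrite('pics/scene0.png',a['img'])
for c in(a,b): print(c['vfov'],c['cx'],c['cy'],{k:v for k,v in c.items() if k not in('frame','img')})
E
```

```text
pics
t 0.0 tcp [0.1987 0.5128 0.4042] F [ 0.1  0.  -0.2] open 0.0882
[[-0.932, 0.361, -0.001], [0.361, 0.932, -0.001], [0.0, -0.001, -1.0]]
[ 9.85719914e-01  3.81164576e-01  1.29824066e+00 -4.62630978e-06
  1.46359733e+00 -2.15317979e-01]
52.92646618332452 253.16938240074353 195.5821475929655 {'vfov': 52.92646618332452, 'cx': 253.16938240074353, 'cy': 195.5821475929655, 'pose': array([[-0.36006947, -0.5950761 ,  0.71849455,  1.44879407],
       [ 0.93285371, -0.23921006,  0.26937428,  0.35491476],
       [ 0.01157292,  0.76724376,  0.64125119,  0.84933154],
       [ 0.        ,  0.        ,  0.        ,  1.        ]])}
46.563366280482256 261.03986859104845 192.91056627475962 {'vfov': 46.563366280482256, 'cx': 261.03986859104845, 'cy': 192.91056627475962, 'pose': array([[-7.69868950e-04,  9.89847448e-01, -1.42131762e-01,
         4.48303682e-01],
       [-9.99999665e-01, -7.22539846e-04,  3.84604181e-04,
         5.98926292e-02],
       [ 2.78003606e-04,  1.42132010e-01,  9.89847672e-01,
         1.24664982e+00],
       [ 0.00000000e+00,  0.00000000e+00,  0.00000000e+00,
         1.00000000e+00]])}
```

View pics/top0.png

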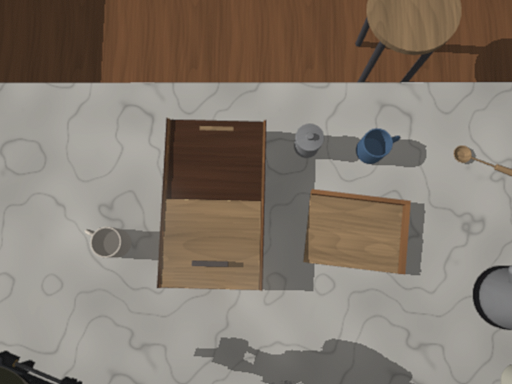

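View pics/scene0.png

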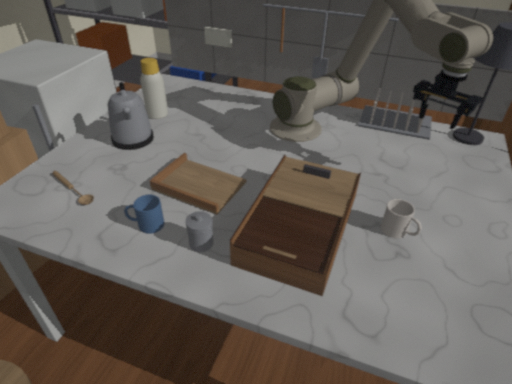

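Top view: chest spans px (158–266, 120–290) with the light panel near and its grip bar at about (217,264). The board is at (305–410, 192–272), with its back rail at the top edge and end rail on the right. The scene view agrees, and the sugar tin and mugs are clear of the path.

```bash
python3 - <<'E'
from h import *
c=snap('top')
import pickle; pickle.dump(c,open('top0.pkl','wb'))
for n,uv,z in [('FL',(167,120),.104),('FR',(266,121),.104),('NR',(263,290),.104),('NL',(158,287),.104),('gripL',(192,264),.126),('gripR',(243,265),.126),('bk L',(314,192),.04),('bk R',(410,202),.04),('end near',(404,272),.04)]:
    print(n,np.round(onz(c,uv,z),4))
w=snap('wrist'); print(w['vfov'],w['cx'],w['cy'],np.round(w['pose'],3).tolist())
big=cv2.resize(c['img'][110:300,150:420],None,fx=2.9,fy=2.9,interpolation=cv2.INTER_CUBIC); cv2.imwrite('pics/big.png',big)
E
```

```text
FL [0.8077 0.3084 0.104 ]
FR [0.8048 0.0462 0.104 ]
NR [0.3663 0.0547 0.104 ]
NL [0.3739 0.3184 0.104 ]
gripL [0.4312 0.2308 0.126 ]
gripR [0.4287 0.1043 0.126 ]
bk L [ 0.624  -0.0853  0.04  ]
bk R [ 0.5963 -0.3464  0.04  ]
end near [ 0.4084 -0.3213  0.04  ]
68.74965885232017 252.44024037733664 189.8203334420639 [[0.362, -0.89, -0.279, 0.127], [0.932, 0.345, 0.109, 0.542], [-0.001, -0.299, 0.954, 0.384], [0.0, 0.0, 0.0, 1.0]]
```

View pics/big.png

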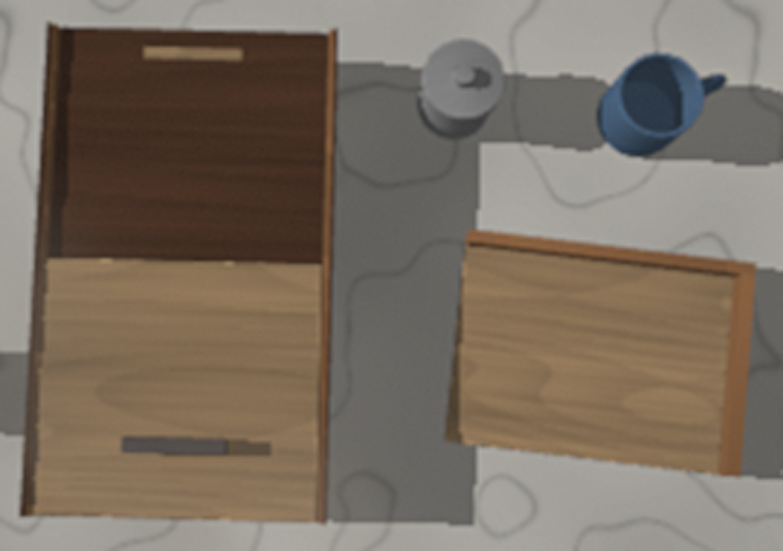

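The crop shows the panel practically closed, with the grip at crop px (121–228, 446); the brown part to its right is shadow. The board's inner corner is at about crop (735,278).

```bash
python3 - <<'E'
from h import *
import pickle; c=pickle.load(open('top0.pkl','rb'))
b=lambda u,v:(150+u/2.9-.33,110+v/2.9-.33)
P={n:onz(c,b(*uv),z) for n,uv,z in [('gL',(121,446),.126),('gR',(228,447),.112),('corner',(735,278),.012),('endnear',(720,472),.012),('bkL',(468,231),.04),('bkR',(754,265),.04),('FR',(337,33),.104),('NR',(326,521),.104),('FL',(48,25),.104),('NL',(22,514),.104)]}
for k,v in P.items(): print(k,np.round(v,4))
a=lambda p,q:np.degrees(np.arctan2(*(P[q]-P[p])[[1,0]]))
print(a('NR','FR'),a('NL','FL'),a('gR','gL'),a('endnear','corner'),a('bkR','bkL'))
rel([.429,.186,.33],np.radians(88.8))
E
```

```text
gL [0.4325 0.2324 0.126 ]
gR [0.4314 0.1418 0.112 ]
corner [ 0.5898 -0.3361  0.012 ]
endnear [ 0.4063 -0.3136  0.012 ]
bkL [ 0.6314 -0.0774  0.04  ]
bkR [ 0.5989 -0.3456  0.04  ]
FR [0.8046 0.0465 0.104 ]
NR [0.368 0.057 0.104]
FL [0.8124 0.3106 0.104 ]
NL [0.3741 0.3202 0.104 ]
-1.3809760611838109 -1.2564431307919641 89.28839425651952 -7.006154743024579 83.08917566627433
shift cm [-33.28 -22.14   7.45] turn [-8.0000e-04  3.0000e-04  1.2219e+00]
```

step_arm --increments '[[8.8, [-4, -2.7, 0.9], [0, 0, 0]], [8.8, [-4, -2.7, 0.9], [0, 0, 0]], [8.8, [-4, -2.7, 0.9], [0, 0, 0]], [8.8, [-4, -2.7, 0.9], [0, 0, 0]], [8.8, [-4, -2.7, 0.9], [0, 0, 0]], [8.8, [-4, -2.7, 0.9], [0, 0, 0]], [8.8, [-4, -2.7, 0.9], [0, 0, 0]], [8.8, [-4, -2.7, 0.9], [0, 0, 0]]]'

```text
time_s: 1.0
tcp_pos: [0.4198, 0.1939, 0.3325]
eef_rot: [0.184, 0.983, 0.0, 0.0]
force: [1.3, 0.7, -0.1]
opening: 0.0883
```

step_arm --increments '[[4, [0, 0, 0], [0, 0, 0.149]], [4, [0, 0, 0], [0, 0, 0.149]], [4, [0, 0, 0], [0, 0, 0.149]], [4, [0, 0, 0], [0, 0, 0.149]], [4, [0, 0, 0], [0, 0, 0.149]], [4, [0, 0, 0], [0, 0, 0.149]], [4, [0, 0, 0], [0, 0, 0.149]], [4, [0, 0, 0], [0, 0, 0.149]]]'

```text
time_s: 1.8
tcp_pos: [0.419, 0.1957, 0.3327]
eef_rot: [0.706, 0.708, -0.0, -0.0]
force: [0.8, -1.2, -0.8]
opening: 0.0397
```

```bash
python3 - <<'E'
from h import *
st(); rel([.431,.187,.269],np.radians(88.8)); snap('wrist','w1.png')
E
```

```text
t 1.8 tcp [0.419  0.1957 0.3327] F [ 0.8 -1.2 -0.8] open 0.0397
[[-0.003, 1.0, -0.0], [1.0, 0.003, -0.0], [-0.0, -0.0, -1.0]]
shift cm [-0.88  1.2   6.37] turn [-0.0003  0.0001  0.0238]
```

View pics/w1.png

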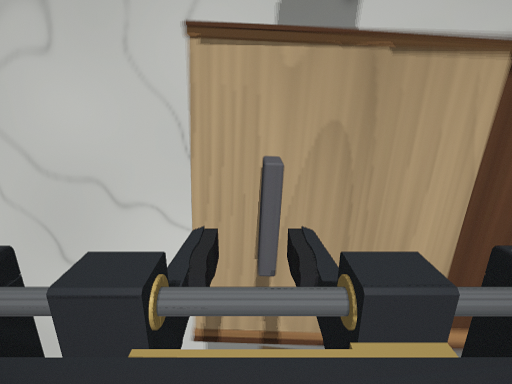

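Wrist view: the grip bar at px (260–283, 157–275) lies between the open fingers (centre ~253), agreeing with the 1 cm correction. Descend and grip.

step_arm --increments '[[4, [-0.9, 1.2, 0], [0, 0, 0.024]], [4, [0, 0, 2.5], [0, 0, 0]], [4, [0, 0, 2.5], [0, 0, 0]], [4, [0, 0, 1.3], [0, 0, 0]], [1.0, [0, 0, 0], [0, 0, 0]], [1.0, [0, 0, 0], [0, 0, 0]], [1.0, [0, 0, 0], [0, 0, 0]], [1.0, [0, 0, 0], [0, 0, 0]]]' --newtons 15

```text
time_s: 2.65
tcp_pos: [0.4315, 0.1868, 0.2705]
eef_rot: [0.712, 0.702, 0.001, 0.001]
force: [0.3, -0.8, 2.3]
opening: 0.0138
```

```bash
python3 - <<'E'
from h import *
st()
E
```

```text
t 2.65 tcp [0.4315 0.1868 0.2705] F [ 0.3 -0.8  2.3] open 0.0138
[[0.015, 1.0, 0.002], [1.0, -0.015, 0.0], [0.0, 0.002, -1.0]]
```

step_arm --increments '[[1, [-0.02, 2.7, 0], [0, 0, 0]], [1, [-0.02, 2.7, 0], [0, 0, 0]], [1, [-0.02, 2.7, 0], [0, 0, 0]], [1, [-0.02, 2.7, 0], [0, 0, 0]], [1, [-0.02, 2.7, 0], [0, 0, 0]], [1, [-0.02, 2.7, 0], [0, 0, 0]], [1, [-0.02, 2.7, 0], [0, 0, 0]], [1, [-0.02, 2.7, 0], [0, 0, 0]]]'

```text
time_s: 3.45
tcp_pos: [0.6478, 0.1817, 0.2706]
eef_rot: [0.712, 0.702, -0.001, -0.0]
force: [-4.0, -2.6, 4.5]
opening: 0.0136
```

step_arm --increments '[[1, [0, 0.2, 0], [0, 0, 0]], [1, [0, 0.2, 0], [0, 0, 0]], [1, [0, 0.1, 0], [0, 0, 0]], [1, [0, 0, 0], [0, 0, 0]]]'

```text
time_s: 3.85
tcp_pos: [0.6511, 0.1816, 0.2704]
eef_rot: [0.712, 0.702, -0.002, -0.001]
force: [-9.7, -4.0, 6.6]
opening: 0.0139
```

```bash
python3 - <<'E'
from h import *
st()
E
```

```text
t 3.85 tcp [0.6511 0.1816 0.2704] F [-9.7 -4.   6.6] open 0.0139
[[0.015, 1.0, -0.004], [1.0, -0.015, -0.001], [-0.001, -0.004, -1.0]]
```

step_arm --increments '[[4, [0, 0, 0], [0, 0, 0]], [4, [0, 0, 0], [0, 0, 0]], [4, [0, 0, 0], [0, 0, 0]], [4, [0, 0, -4], [0, 0, 0]], [4, [0, 0, -4.5], [0, 0, 0]], [4, [-1, -3, -3.5], [0, 0, 0]], [4, [-2, -4, -2], [0, 0, 0]], [4, [-2, -4, -2], [0, 0, 0]]]'

```text
time_s: 4.65
tcp_pos: [0.5399, 0.1333, 0.4307]
eef_rot: [0.712, 0.702, 0.0, 0.0]
force: [0.7, -0.3, 0.5]
opening: 0.0397
```

step_arm --increments '[[4, [-2, -4, 0], [0, 0, 0]], [4, [-2, -4, 0], [0, 0, 0]], [4, [-2, -3, 0], [0, 0, 0]]]'

```text
time_s: 4.95
tcp_pos: [0.4282, 0.0749, 0.4301]
eef_rot: [0.712, 0.702, 0.0, 0.0]
force: [0.7, -0.7, -0.7]
opening: 0.0399
```

```bash
python3 - <<'E'
from h import *
st()
import pickle
w=snap('wrist','w2.png');pickle.dump(w,open('w2.pkl','wb'))
hsv=cv2.cvtColor(w['img'],cv2.COLOR_BGR2HSV)
for n,lo,hi in [('blue',100,130),('green',40,85),('red',0,10),('red2',170,180)]:
    m=cv2.inRange(hsv,(lo,120,40),(hi,255,255))
    cs,_=cv2.findContours(m,cv2.RETR_EXTERNAL,cv2.CHAIN_APPROX_SIMPLE)
    for k in cs:
        if cv2.contourArea(k)>400: print(n,cv2.contourArea(k),cv2.boundingRect(k),[np.round(onz(w,p,.08),4).tolist() for p in cv2.boxPoints(cv2.minAreaRect(k))])
E
```

```text
t 4.95 tcp [0.4282 0.0749 0.4301] F [ 0.7 -0.7 -0.7] open 0.0399
[[0.014, 1.0, 0.001], [1.0, -0.014, -0.0], [-0.0, 0.001, -1.0]]
blue 2372.5 (276, 30, 43, 67) [[0.4541, 0.2232, 0.08], [0.498, 0.2252, 0.08], [0.5063, 0.1614, 0.08], [0.4596, 0.159, 0.08]]
red 2300.0 (263, 110, 44, 59) [[0.4415, 0.1449, 0.08], [0.4902, 0.1442, 0.08], [0.4931, 0.077, 0.08], [0.4413, 0.0777, 0.08]]
```

View pics/w2.png

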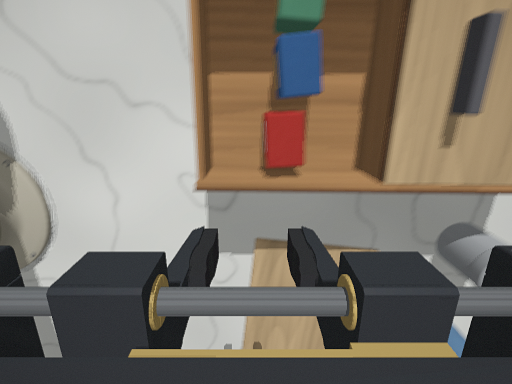

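Wrist view: three tins in a column, red at px (284,140), blue (299,64), green (300,12). Their broad sides run along y, so the jaws (along x) suit them. Red first.

```bash
python3 - <<'E'
from h import *
rel([.468,.111,.30],np.radians(90)); rel([.468,.111,.213],np.radians(90))
E
```

```text
shift cm [ 3.8   4.22 13.  ] turn [-0.0011  0.0011 -0.0147]
shift cm [ 3.81  4.23 21.7 ] turn [-0.0011  0.0011 -0.0147]
```

step_arm --increments '[[7, [1.9, 2.1, 2], [0, 0, 0]], [7, [1.9, 2.1, 3], [0, 0, -0.015]], [7, [0, 0, 4], [0, 0, 0]], [7, [0, 0, 4], [0, 0, 0]], [7, [0, 0, 0], [0, 0, 0]]]'

```text
time_s: 5.5
tcp_pos: [0.4724, 0.1127, 0.2962]
eef_rot: [0.707, 0.707, -0.003, -0.003]
force: [-0.8, -0.0, 0.8]
opening: 0.0701
```

```bash
python3 - <<'E'
from h import *
st()
import pickle
w=snap('wrist','w3.png');t=snap('top','t3.png');pickle.dump((w,t),open('w3.pkl','wb'))
hsv=cv2.cvtColor(w['img'],cv2.COLOR_BGR2HSV)
for n,lo,hi in [('blue',100,130),('green',40,85),('red',0,10)]:
    m=cv2.inRange(hsv,(lo,120,40),(hi,255,255))
    cs,_=cv2.findContours(m,cv2.RETR_EXTERNAL,cv2.CHAIN_APPROX_SIMPLE)
    for k in cs:
        if cv2.contourArea(k)>400: print(n,cv2.contourArea(k),cv2.boundingRect(k),[np.round(onz(w,p[0],.08),4)[:2].tolist() for p in cv2.approxPolyDP(k,4,True)])
cv2.imwrite('pics/both3.png',np.hstack([w['img'],t['img'][100:300,150:438]]) if 0 else w['img'])
E
```

```text
t 5.5 tcp [0.4724 0.1127 0.2962] F [-0.8 -0.   0.8] open 0.0701
[[-0.0, 1.0, -0.009], [1.0, 0.0, 0.0], [0.0, -0.009, -1.0]]
blue 6522.0 (237, 46, 72, 104) [[0.5033, 0.2255], [0.461, 0.221], [0.4677, 0.1604], [0.5094, 0.1653]]
red 5470.0 (220, 155, 63, 96) [[0.486, 0.1561], [0.4557, 0.1554], [0.4474, 0.1422], [0.4508, 0.0806], [0.4939, 0.0844], [0.4921, 0.1431]]
```

View pics/w3.png

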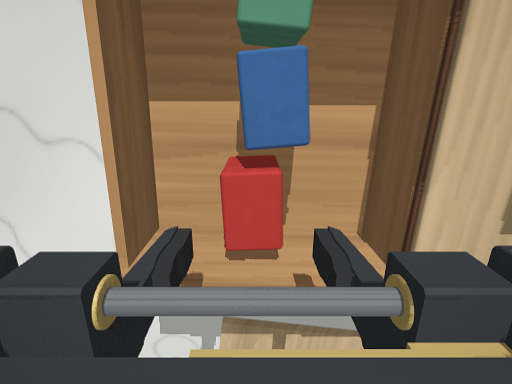

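Wrist view: red top face at px (221–284, 171–248), centre ≈ (0.471, 0.113), yaw ~92.5°. Blue centre ≈ (0.485, 0.193), yaw ~96°. Descend and grip red.

step_arm --increments '[[7, [0, -0.1, 2.5], [0, 0, -0.045]], [7, [0, 0, 2.5], [0, 0, 0]], [7, [0, 0, 2.0], [0, 0, 0]], [7, [0, 0, 1.2], [0, 0, 0]], [7, [0, 0, 0], [0, 0, 0]]]'

```text
time_s: 6.1
tcp_pos: [0.4727, 0.1125, 0.2187]
eef_rot: [0.691, 0.723, 0.001, 0.001]
force: [0.6, 0.5, 0.0]
opening: 0.0699
```

step_arm --increments '[[4, [0, 0, 0], [0, 0, 0]], [4, [0, 0, 0], [0, 0, 0]], [4, [0, 0, 0], [0, 0, 0]], [4, [0, 0, 0], [0, 0, 0]], [4, [0, 0, 0], [0, 0, 0]]]' --newtons 20

```text
time_s: 6.6
tcp_pos: [0.4721, 0.1127, 0.2186]
eef_rot: [0.691, 0.723, 0.0, 0.0]
force: [-3.0, -0.6, 7.5]
opening: 0.0458
```

```bash
python3 - <<'E'
from h import *
st()
E
```

```text
t 6.6 tcp [0.4721 0.1127 0.2186] F [-3.  -0.6  7.5] open 0.0458
[[-0.045, 0.999, 0.001], [0.999, 0.045, -0.0], [-0.0, 0.001, -1.0]]
```

step_arm --increments '[[4, [0, 0, -3], [0, 0, 0]], [4, [0, 0, -4], [0, 0, 0]], [4, [0, 0, -4], [0, 0, 0]], [4, [0, 0, -4], [0, 0, 0]]]'

```text
time_s: 7.0
tcp_pos: [0.4716, 0.1126, 0.3695]
eef_rot: [0.691, 0.723, -0.0, -0.0]
force: [0.7, 0.6, -1.7]
opening: 0.0459
```

```bash
python3 - <<'E'
from h import *
st(); rel([.558,-.285,.30],np.radians(83))
E
```

```text
t 7.0 tcp [0.4716 0.1126 0.3695] F [ 0.7  0.6 -1.7] open 0.0459
[[-0.045, 0.999, -0.0], [0.999, 0.045, 0.0], [0.0, -0.0, -1.0]]
shift cm [-40.11   6.84   6.95] turn [-0.0002 -0.      0.1672]
```

step_arm --increments '[[4, [-4.5, 0.8, 0], [0, 0, 0]], [4, [-4.5, 0.8, 0], [0, 0, 0]], [4, [-4.5, 0.8, 0], [0, 0, 0]], [4, [-4.5, 0.8, 0], [0, 0, 0]], [4, [-4.5, 0.8, 0], [0, 0, 0]], [4, [-4.5, 0.8, 0], [0, 0, 0]], [4, [-4.5, 0.8, 0], [0, 0, 0]], [4, [-4.5, 0.8, 0], [0, 0, 0]]]'

```text
time_s: 7.8
tcp_pos: [0.5522, -0.246, 0.3677]
eef_rot: [0.691, 0.723, 0.0, -0.0]
force: [0.8, 0.1, -1.0]
opening: 0.046
```

step_arm --increments '[[4, [-4.1, 0.4, 0], [0, 0, 0]], [4, [0, 0, 0], [0, 0, 0.084]], [4, [0, 0, 2], [0, 0, 0.083]], [4, [0, 0, 0], [0, 0, 0]]]'

```text
time_s: 8.2
tcp_pos: [0.5577, -0.2851, 0.3453]
eef_rot: [0.749, 0.662, -0.0, -0.003]
force: [-0.5, 0.1, -2.7]
opening: 0.0455
```

```bash
python3 - <<'E'
from h import *
st(); rel([.558,-.285,.25],np.radians(83))
w=snap('wrist','w4.png');t=snap('top');cv2.imwrite('pics/w4.png',np.vstack([cv2.resize(t['img'][150:300,270:450],(540,450))]))
E
```

```text
t 8.2 tcp [ 0.5577 -0.2851  0.3453] F [-0.5  0.1 -2.7] open 0.0455
[[0.123, 0.992, -0.004], [0.992, -0.123, 0.003], [0.003, -0.005, -1.0]]
shift cm [-0.02  0.08  9.53] turn [-0.0046 -0.0027 -0.0011]
```

View pics/w4.png

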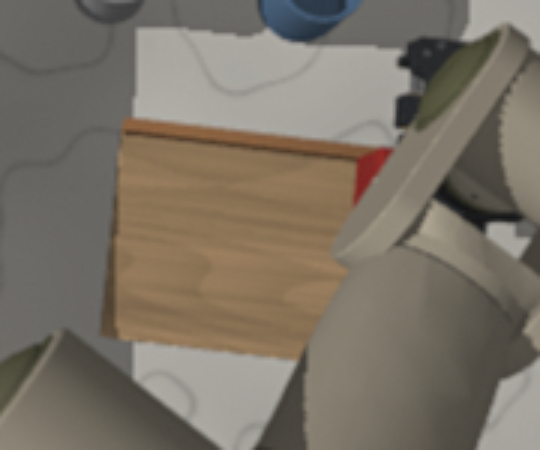

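Top crop: the red tin is above the corner area at px (370,175), just inside the back rail. Descend.

step_arm --increments '[[4, [0, 0.1, 4], [0, 0, 0]], [4, [0, 0, 4], [0, 0, 0]], [4, [0, 0, 2], [0, 0, 0]], [4, [0, 0, 1.5], [0, 0, 0]], [4, [0, 0, 0.5], [0, 0, 0]], [4, [0, 0, 0], [0, 0, 0]]]'

```text
time_s: 8.9
tcp_pos: [0.5592, -0.285, 0.2282]
eef_rot: [0.748, 0.663, 0.0, 0.0]
force: [-0.1, 0.0, -1.8]
opening: 0.0461
```

```bash
python3 - <<'E'
from h import *
st(); rel([.558,-.285,.222],np.radians(83))
E
```

```text
t 8.9 tcp [ 0.5592 -0.285   0.2282] F [-0.1  0.  -1.8] open 0.0461
[[0.12, 0.993, 0.0], [0.993, -0.12, -0.0], [-0.0, 0.0, -1.0]]
shift cm [-0.02 -0.12  0.62] turn [0.0002 0.0002 0.0015]
```

step_arm --increments '[[4, [0, 0, 0.5], [0, 0, 0]], [4, [0, 0, 0.2], [0, 0, 0]], [4, [0, 0, 0], [0, 0, 0]]]'

```text
time_s: 9.2
tcp_pos: [0.559, -0.285, 0.221]
eef_rot: [0.749, 0.663, 0.0, 0.0]
force: [-0.1, -0.4, -1.9]
opening: 0.0458
```

step_arm --increments '[[4, [0, 0.5, 0], [0, 0, 0]], [4, [0, 0.3, 0], [0, 0, 0]], [4, [0, 0.2, 0], [0, 0, 0]], [4, [0, 0, 0], [0, 0, 0]]]'

```text
time_s: 9.6
tcp_pos: [0.5692, -0.2863, 0.2208]
eef_rot: [0.749, 0.663, 0.0, 0.0]
force: [1.0, -0.2, -2.1]
opening: 0.0458
```

step_arm --increments '[[4, [0, 0.2, 0], [0, 0, 0]], [4, [0, 0.15, 0], [0, 0, 0]], [4, [0, 0, 0], [0, 0, 0]]]'

```text
time_s: 9.9
tcp_pos: [0.5722, -0.2867, 0.2208]
eef_rot: [0.749, 0.663, -0.0, -0.001]
force: [-4.5, 1.1, 1.4]
opening: 0.0461
```

step_arm --increments '[[4, [0, 0.15, 0], [0, 0, 0]], [4, [0, 0, 0], [0, 0, 0]]]'

```text
time_s: 10.1
tcp_pos: [0.5728, -0.2868, 0.2208]
eef_rot: [0.749, 0.663, -0.001, -0.002]
force: [-11.1, 0.8, 5.5]
opening: 0.0457
```

step_arm --increments '[[4, [-0.4, -0.1, 0], [0, 0, 0]], [4, [-0.4, 0, 0], [0, 0, 0]], [4, [-0.3, 0, 0], [0, 0, 0]], [4, [-0.2, 0, 0], [0, 0, 0]], [4, [0, 0, 0], [0, 0, 0]]]'

```text
time_s: 10.6
tcp_pos: [0.5711, -0.2976, 0.2209]
eef_rot: [0.749, 0.663, 0.001, -0.003]
force: [-5.0, 13.0, 5.9]
opening: 0.0455
```

step_arm --increments '[[4, [-0.2, 0, 0], [0, 0, 0]], [4, [0, 0, 0], [0, 0, 0]]]'

```text
time_s: 10.8
tcp_pos: [0.5711, -0.2984, 0.2211]
eef_rot: [0.749, 0.663, 0.002, -0.004]
force: [-3.9, 20.4, 11.1]
opening: 0.046
```

step_arm --increments '[[4, [0.15, 0, 0], [0, 0, 0]], [4, [0, 0, 0], [0, 0, 0]], [5.2, [0, 0, 0], [0, 0, 0]], [5.6, [0, 0, 0], [0, 0, 0]], [5.6, [0, 0, 0], [0, 0, 0]]]'

```text
time_s: 11.3
tcp_pos: [0.5714, -0.3004, 0.2209]
eef_rot: [0.749, 0.663, 0.0, 0.001]
force: [0.4, -0.4, -0.2]
opening: 0.0558
```

step_arm --increments '[[5.6, [0, 0, -2], [0, 0, 0]], [6, [0, 0, -4], [0, 0, 0]], [7, [0, 0, -4.5], [0, 0, 0]], [7, [0, 0, -4.5], [0, 0, 0]], [7, [-3, -3, -2], [0, 0, 0]], [7, [-4, 0, 0], [0, 0, 0]]]'

```text
time_s: 11.9
tcp_pos: [0.5315, -0.3653, 0.3958]
eef_rot: [0.748, 0.663, 0.0, 0.004]
force: [0.2, -0.6, 0.7]
opening: 0.0699
```

```bash
python3 - <<'E'
from h import *
st()
import pickle
w=snap('wrist','w5.png');pickle.dump(w,open('w5.pkl','wb'))
E
```

```text
t 11.9 tcp [ 0.5315 -0.3653  0.3958] F [ 0.2 -0.6  0.7] open 0.0699
[[0.12, 0.993, 0.005], [0.993, -0.12, -0.005], [-0.005, 0.006, -1.0]]
```

View pics/w5.png

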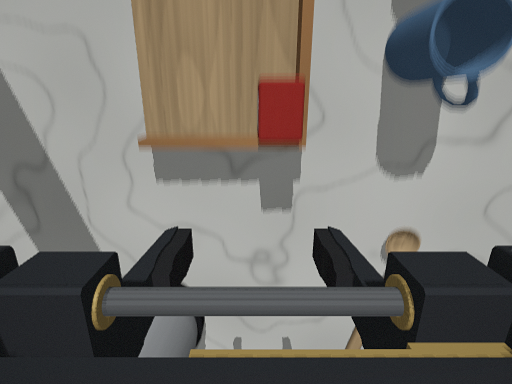

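Wrist view: red stands in the corner at px (258–303, 80–143), flat to the back rail and against the end rail. Now blue.

```bash
python3 - <<'E'
from h import *
rel([.485,.170,.30],np.radians(96))
E
```

```text
shift cm [ 53.21 -11.36   8.98] turn [ 0.0026  0.0053 -0.2305]
```

step_arm --increments '[[7, [4.8, -1.0, 0], [0, 0, 0]], [7, [4.8, -1.0, 0], [0, 0, 0]], [7, [4.8, -1.0, 0], [0, 0, 0]], [7, [4.8, -1.0, 0], [0, 0, 0]], [7, [4.8, -1.0, 0], [0, 0, 0]], [7, [4.8, -1.0, 0], [0, 0, 0]], [7, [4.8, -1.0, 0], [0, 0, 0]], [7, [4.8, -1.0, 0], [0, 0, 0]]]'

```text
time_s: 12.75
tcp_pos: [0.4999, 0.0267, 0.3908]
eef_rot: [0.749, 0.662, 0.0, 0.0]
force: [1.2, 0.4, -0.0]
opening: 0.0702
```

step_arm --increments '[[7, [4.8, -1.0, 0], [0, 0, 0]], [7, [4.8, -1.0, 0], [0, 0, 0]], [7, [4.8, -1.0, 0], [0, 0, 0]], [7, [0, 0, 4], [0, 0, -0.115]], [7, [0, 0, 4], [0, 0, -0.115]], [7, [0, 0, 0], [0, 0, 0]], [7, [0, 0, 0], [0, 0, 0]]]'

```text
time_s: 13.45
tcp_pos: [0.4886, 0.1713, 0.3115]
eef_rot: [0.669, 0.743, 0.0, -0.0]
force: [0.9, -1.3, 0.5]
opening: 0.0702
```

```bash
cat >> h.py <<'E'
def tins(w,z,names=('blue','green','red'),lim=400):
    hsv=cv2.cvtColor(w['img'],cv2.COLOR_BGR2HSV); B={'blue':(100,130),'green':(40,90),'red':(0,10)}
    for n in names:
        m=cv2.inRange(hsv,(B[n][0],120,40),(B[n][1],255,255))
        for k in cv2.findContours(m,cv2.RETR_EXTERNAL,cv2.CHAIN_APPROX_SIMPLE)[0]:
            if cv2.contourArea(k)>lim: print(n,[(p[0].tolist(),np.round(onz(w,p[0],z),4)[:2].tolist()) for p in cv2.approxPolyDP(k,3,True)])
E
python3 - <<'E'
from h import *
st(); w=snap('wrist','w6.png'); tins(w,.08)
rel([.485,.193,.30],np.radians(96))
E
```

```text
t 13.45 tcp [0.4886 0.1713 0.3115] F [ 0.9 -1.3  0.5] open 0.0702
[[-0.104, 0.995, -0.0], [0.995, 0.104, 0.0], [0.0, -0.0, -1.0]]
blue [([230, 131], [0.4663, 0.2278]), ([222, 139], [0.4609, 0.2214]), ([223, 212], [0.4659, 0.1628]), ([276, 214], [0.5088, 0.1656]), ([280, 139], [0.504, 0.2259]), ([273, 131], [0.4981, 0.2312])]
shift cm [ 2.2  -0.14  1.24] turn [ 0.0024 -0.0001 -0.0001]
```

View pics/w6.png

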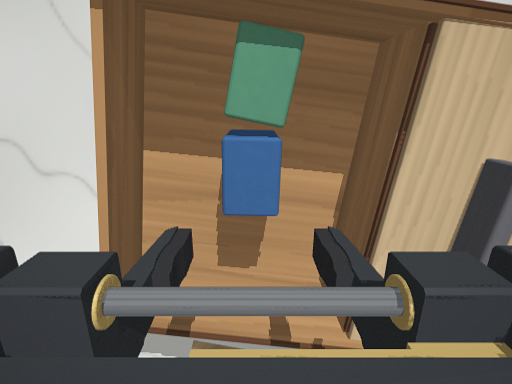

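Wrist view: blue top at px (222–280, 139–214), square to the jaws. Green is beyond it at (225–303, 40–127), turned about 10° clockwise.

step_arm --increments '[[7, [2.2, -0.2, 0], [0, 0, 0]], [7, [0, 0, 3], [0, 0, 0]], [7, [0, 0, 3], [0, 0, 0]], [7, [0, 0, 2], [0, 0, 0]], [7, [0, 0, 1], [0, 0, 0]], [7, [0, 0, 0.2], [0, 0, 0]], [7, [0, 0, 0], [0, 0, 0]]]'

```text
time_s: 14.2
tcp_pos: [0.4842, 0.1931, 0.22]
eef_rot: [0.668, 0.744, 0.001, 0.001]
force: [-0.2, 0.4, 0.8]
opening: 0.0698
```

step_arm --increments '[[4, [0, 0, 0], [0, 0, 0]], [4, [0, 0, 0], [0, 0, 0]], [4, [0, 0, 0], [0, 0, 0]], [4, [0, 0, 0], [0, 0, 0]], [4, [0, 0, 0], [0, 0, 0]]]' --newtons 20

```text
time_s: 14.7
tcp_pos: [0.4838, 0.1932, 0.2193]
eef_rot: [0.668, 0.744, 0.0, 0.0]
force: [-1.0, 0.4, 6.5]
opening: 0.0454
```

step_arm --increments '[[4, [0, 0, -3], [0, 0, 0]], [4, [0, 0, -4], [0, 0, 0]], [4, [0, 0, -4], [0, 0, 0]], [4, [0, 0, -4], [0, 0, 0]], [4, [0, 0, 0], [0, 0, 0.115]], [4, [0, 0, 0], [0, 0, 0.113]]]'

```text
time_s: 15.3
tcp_pos: [0.4834, 0.1931, 0.3694]
eef_rot: [0.75, 0.662, 0.0, 0.0]
force: [0.2, 0.4, -3.5]
opening: 0.046
```

```bash
python3 - <<'E'
from h import *
st(); rel([.5688,-.2231,.25],np.radians(83.1))
E
```

```text
t 15.3 tcp [0.4834 0.1931 0.3694] F [ 0.2  0.4 -3.5] open 0.046
[[0.124, 0.992, 0.001], [0.992, -0.124, 0.0], [0.0, 0.001, -1.0]]
shift cm [-40.24  13.63  11.94] turn [ 0.001  -0.0003 -0.0041]
```

step_arm --increments '[[4, [-4.4, 1.5, 0], [0, 0, 0]], [4, [-4.4, 1.5, 0], [0, 0, 0]], [4, [-4.4, 1.5, 0], [0, 0, 0]], [4, [-4.4, 1.5, 0], [0, 0, 0]], [4, [-4.4, 1.5, 0], [0, 0, 0]], [4, [-4.4, 1.5, 0], [0, 0, 0]], [4, [-4.4, 1.5, 0], [0, 0, 0]], [4, [-4.4, 1.5, 0], [0, 0, 0]]]'

```text
time_s: 16.1
tcp_pos: [0.5606, -0.1726, 0.368]
eef_rot: [0.748, 0.663, -0.0, -0.001]
force: [0.9, 1.0, -2.3]
opening: 0.0458
```

step_arm --increments '[[4, [-4.4, 1.5, 0], [0, 0, 0]], [4, [-0.6, 0.1, 3], [0, 0, -0.004]], [4, [0, 0, 3], [0, 0, 0]], [4, [0, 0, 3], [0, 0, 0]], [4, [0, 0, 2], [0, 0, 0]], [4, [0, 0, 0.9], [0, 0, 0]], [4, [0, 0, 0], [0, 0, 0]]]'

```text
time_s: 16.8
tcp_pos: [0.5705, -0.2221, 0.2485]
eef_rot: [0.747, 0.665, -0.0, -0.001]
force: [-0.3, -0.2, -1.7]
opening: 0.0458
```

```bash
python3 - <<'E'
from h import *
st(); rel([.5688,-.2231,.2215],np.radians(83.1))
E
```

```text
t 16.8 tcp [ 0.5705 -0.2221  0.2485] F [-0.3 -0.2 -1.7] open 0.0458
[[0.116, 0.993, -0.003], [0.993, -0.116, 0.002], [0.001, -0.003, -1.0]]
shift cm [-0.12 -0.15  2.7 ] turn [-0.0027 -0.0013  0.0044]
```

step_arm --increments '[[4, [0, 0, 1.5], [0, 0, 0.004]], [4, [0, 0, 1.0], [0, 0, 0]], [4, [0, 0, 0.15], [0, 0, 0]], [4, [0, 0, 0], [0, 0, 0]]]'

```text
time_s: 17.2
tcp_pos: [0.5707, -0.2223, 0.2236]
eef_rot: [0.748, 0.663, 0.0, 0.0]
force: [-0.1, 0.1, -2.0]
opening: 0.0457
```

step_arm --increments '[[4, [0, 0.4, 0], [0, 0, 0]], [4, [0, 0.4, 0], [0, 0, 0]], [4, [0, 0.2, 0], [0, 0, 0]], [4, [0, 0.15, 0], [0, 0, 0]], [4, [0, 0, 0], [0, 0, 0]]]'

```text
time_s: 17.7
tcp_pos: [0.5809, -0.2235, 0.2231]
eef_rot: [0.748, 0.664, -0.002, -0.003]
force: [-11.2, -0.4, 1.0]
opening: 0.0456
```

step_arm --increments '[[4, [-0.4, -0.1, 0.15], [0, 0, 0]], [4, [-0.4, 0, 0], [0, 0, 0]], [4, [-0.3, 0, 0], [0, 0, 0]], [4, [-0.15, 0, 0], [0, 0, 0]], [4, [0, 0, 0], [0, 0, 0]]]'

```text
time_s: 18.2
tcp_pos: [0.5791, -0.2343, 0.2218]
eef_rot: [0.748, 0.664, 0.0, -0.003]
force: [-6.5, 10.8, 3.0]
opening: 0.0456
```

step_arm --increments '[[4, [-0.1, 0, 0], [0, 0, 0]], [4, [0, 0, 0], [0, 0, 0]]]'

```text
time_s: 18.4
tcp_pos: [0.5791, -0.2346, 0.2218]
eef_rot: [0.748, 0.664, 0.001, -0.003]
force: [-4.5, 15.2, 4.0]
opening: 0.0457
```

step_arm --increments '[[4, [0.1, 0, 0], [0, 0, 0]], [4, [0, 0, 0], [0, 0, 0]], [5.2, [0, 0, 0], [0, 0, 0]], [5.6, [0, 0, 0], [0, 0, 0]], [5.6, [0, 0, 0], [0, 0, 0]]]'

```text
time_s: 18.9
tcp_pos: [0.5798, -0.2361, 0.2222]
eef_rot: [0.748, 0.663, 0.0, 0.001]
force: [0.4, 0.5, 0.6]
opening: 0.0559
```

step_arm --increments '[[5.6, [0, 0, -2], [0, 0, 0]], [6, [0, 0, -4], [0, 0, 0]], [7, [0, 0, -4.5], [0, 0, 0]], [7, [0, 0, -4.5], [0, 0, 0]], [7, [0, 0, -1.5], [0, 0, 0]]]'

```text
time_s: 19.4
tcp_pos: [0.5794, -0.2359, 0.3923]
eef_rot: [0.748, 0.663, 0.001, 0.004]
force: [0.1, -0.7, 0.1]
opening: 0.0697
```

```bash
python3 - <<'E'
from h import *
st(); rel([.483,.230,.31],np.radians(86))
E
```

```text
t 19.4 tcp [ 0.5794 -0.2359  0.3923] F [ 0.1 -0.7  0.1] open 0.0697
[[0.12, 0.993, 0.007], [0.993, -0.12, -0.005], [-0.004, 0.008, -1.0]]
shift cm [ 45.13 -15.22   7.93] turn [ 0.0078  0.0041 -0.0503]
```

step_arm --increments '[[7, [4.5, -1.5, 0], [0, 0, 0]], [7, [4.5, -1.5, 0], [0, 0, 0]], [7, [4.5, -1.5, 0], [0, 0, 0]], [7, [4.5, -1.5, 0], [0, 0, 0]], [7, [4.5, -1.5, 0], [0, 0, 0]], [7, [4.5, -1.5, 0], [0, 0, 0]], [7, [4.5, -1.5, 0], [0, 0, 0]], [7, [4.5, -1.5, 0], [0, 0, 0]]]'

```text
time_s: 20.2
tcp_pos: [0.5029, 0.1375, 0.3872]
eef_rot: [0.748, 0.663, 0.0, 0.0]
force: [0.7, 0.6, -0.1]
opening: 0.0696
```

step_arm --increments '[[7, [4.5, -1.5, 0], [0, 0, 0]], [7, [4.5, -1.5, 0], [0, 0, 0]], [7, [0, 0, 4], [0, 0, -0.05]], [7, [0, 0, 4], [0, 0, 0]], [7, [0, 0, 0], [0, 0, 0]], [7, [0, 0, 0], [0, 0, 0]]]'

```text
time_s: 20.8
tcp_pos: [0.485, 0.2287, 0.3077]
eef_rot: [0.732, 0.682, 0.0, 0.0]
force: [0.3, 0.3, 0.0]
opening: 0.0699
```

```bash
python3 - <<'E'
from h import *
st(); w=snap('wrist','w7.png'); tins(w,.08)
E
```

```text
t 20.8 tcp [0.485  0.2287 0.3077] F [0.3 0.3 0. ] open 0.0699
[[0.071, 0.998, 0.0], [0.998, -0.071, 0.0], [0.0, 0.0, -1.0]]
```

View pics/w7.png

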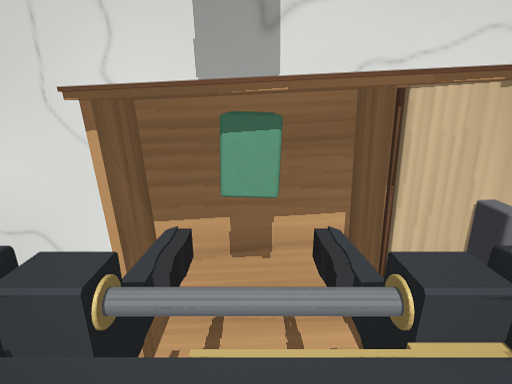

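Wrist view: green top face at px (221,132), (281,129), (279,197), (221,195), nearly square to the jaws.

```bash
python3 - <<'E'
from h import *
w=snap('wrist')
q=np.array([onz(w,p,.08)[:2] for p in [(221,132),(281,129),(279,197),(221,195)]]); print(np.round(q,4), q.mean(0)); 
d=q[0]+q[1]-q[2]-q[3]; yaw=np.arctan2(d[1],d[0]); print(np.degrees(yaw))
rel([*q.mean(0),.219],np.radians(86))
E
```

```text
[[0.4671 0.2884]
 [0.511  0.2874]
 [0.5073 0.2351]
 [0.462  0.24  ]] [0.48683263 0.26271549]
85.02426076899572
shift cm [ 3.4  -0.1   8.99] turn [ 0.0036 -0.0011 -0.0009]
```

```bash
python3 - <<'E'
from h import *
w=snap('wrist')
q=np.array([onz(w,p,.08)[:2] for p in [(220,114),(282,114),(279,197),(221,195)]]); print(np.round(q,4), q.mean(0)); 
d=q[0]+q[1]-q[2]-q[3]; yaw=np.arctan2(d[1],d[0]); print(np.degrees(yaw))
rel([*q.mean(0),.219],np.radians(86))
E
```

```text
[[0.4678 0.3011]
 [0.5123 0.2979]
 [0.5075 0.235 ]
 [0.4621 0.2399]] [0.48744706 0.26848472]
85.14454045525187
shift cm [ 3.98 -0.07  8.99] turn [ 0.0037 -0.0011 -0.0009]
```

Including the shaded strip, the face measures 45 × 62 mm, so the centre is (0.487, 0.2685).

step_arm --increments '[[7, [2, 0, 0], [0, 0, 0.014]], [7, [2, 0, 3], [0, 0, 0]], [7, [0, 0, 3], [0, 0, 0]], [7, [0, 0, 2], [0, 0, 0]], [7, [0, 0, 0.8], [0, 0, 0]], [7, [0, 0, 0.2], [0, 0, 0]], [7, [0, 0, 0], [0, 0, 0]]]'

```text
time_s: 21.65
tcp_pos: [0.488, 0.2686, 0.218]
eef_rot: [0.736, 0.677, 0.001, 0.0]
force: [-0.8, -0.0, 0.0]
opening: 0.0697
```

step_arm --increments '[[4, [0, 0, 0], [0, 0, 0]], [4, [0, 0, 0], [0, 0, 0]], [4, [0, 0, 0], [0, 0, 0]], [4, [0, 0, 0], [0, 0, 0]], [4, [0, 0, 0], [0, 0, 0]]]' --newtons 20

```text
time_s: 22.15
tcp_pos: [0.4875, 0.2687, 0.2172]
eef_rot: [0.736, 0.677, 0.0, 0.0]
force: [-2.0, -0.7, 5.6]
opening: 0.0455
```

step_arm --increments '[[4, [0, 0, -3], [0, 0, 0]], [4, [0, 0, -4], [0, 0, 0]], [4, [0, 0, -4], [0, 0, 0]], [4, [0, 0, -4], [0, 0, 0]], [4, [0, 0, 0], [0, 0, 0.035]], [4, [0, 0, 0], [0, 0, 0]]]'

```text
time_s: 22.75
tcp_pos: [0.4873, 0.2687, 0.3672]
eef_rot: [0.748, 0.664, 0.0, 0.0]
force: [-1.3, -0.5, -2.8]
opening: 0.046
```

```bash
python3 - <<'E'
from h import *
st(); rel([.577,-.159,.25],np.radians(83.1))
E
```

```text
t 22.75 tcp [0.4873 0.2687 0.3672] F [-1.3 -0.5 -2.8] open 0.046
[[0.119, 0.993, 0.001], [0.993, -0.119, 0.0], [0.0, 0.001, -1.0]]
shift cm [-41.4   13.98  11.71] turn [ 0.0009 -0.0004  0.0011]
```

step_arm --increments '[[4, [-4.6, 1.55, 0], [0, 0, 0]], [4, [-4.6, 1.55, 0], [0, 0, 0]], [4, [-4.6, 1.55, 0], [0, 0, 0]], [4, [-4.6, 1.55, 0], [0, 0, 0]], [4, [-4.6, 1.55, 0], [0, 0, 0]], [4, [-4.6, 1.55, 0], [0, 0, 0]], [4, [-4.6, 1.55, 0], [0, 0, 0]], [4, [-4.6, 1.55, 0], [0, 0, 0]]]'

```text
time_s: 23.55
tcp_pos: [0.567, -0.1135, 0.3652]
eef_rot: [0.748, 0.664, -0.001, -0.001]
force: [0.6, -0.3, -2.1]
opening: 0.046
```

step_arm --increments '[[4, [-4.6, 1.6, 0], [0, 0, 0]], [4, [0, 0, 3], [0, 0, 0]], [4, [0, 0, 3], [0, 0, 0]], [4, [0, 0, 3], [0, 0, 0]], [4, [0, 0, 0], [0, 0, 0]]]'

```text
time_s: 24.05
tcp_pos: [0.5765, -0.1588, 0.2717]
eef_rot: [0.748, 0.664, -0.002, -0.005]
force: [-0.3, 0.0, -2.8]
opening: 0.0458
```

```bash
python3 - <<'E'
from h import *
st(); rel([.577,-.159,.221],np.radians(83.1))
a=snap('scene'); cv2.imwrite('pics/s8.png',cv2.resize(a['img'][110:270,110:310],(800,640),interpolation=cv2.INTER_CUBIC)[:600])
for n in ('blue','red'): tins(a,.082,(n,),60)
E
```

```text
t 24.05 tcp [ 0.5765 -0.1588  0.2717] F [-0.3  0.  -2.8] open 0.0458
[[0.118, 0.993, -0.009], [0.993, -0.118, 0.005], [0.004, -0.01, -1.0]]
shift cm [-0.03  0.1   5.07] turn [-0.0099 -0.0035  0.0018]
blue [([170, 67], [-0.211, -0.7334]), ([171, 73], [-0.1456, -0.6892]), ([178, 75], [-0.1373, -0.6449]), ([189, 70], [-0.2138, -0.6252])]
red [([158, 167], [0.5684, -0.321]), ([155, 179], [0.6297, -0.2942]), ([157, 176], [0.6133, -0.2969]), ([168, 182], [0.6278, -0.2469]), ([166, 175], [0.5975, -0.2725]), ([172, 166], [0.5456, -0.2801])]
```

View pics/s8.png

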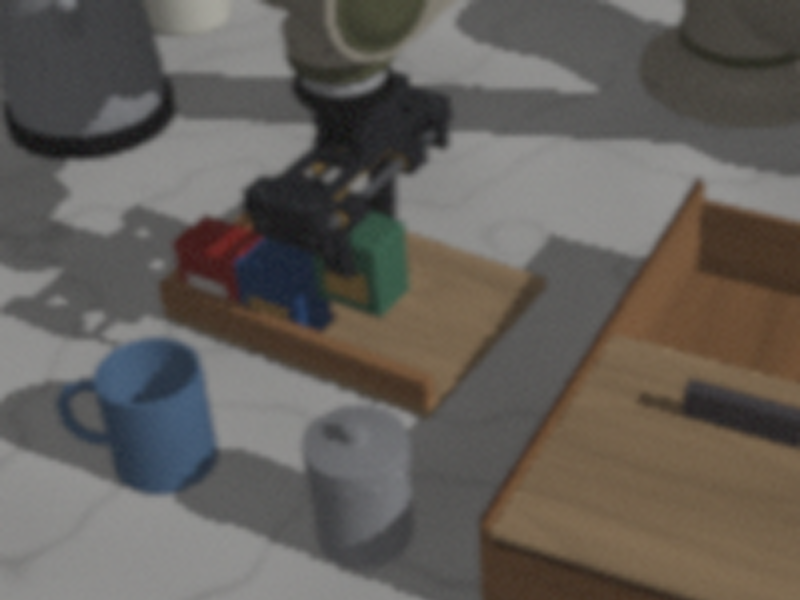

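Scene crop: red and blue stand side by side at the back rail, crop px (210,255) and (285,275). Green is held in the air over its place.

step_arm --increments '[[4, [0, 0.1, 2.5], [0, 0, 0]], [4, [0, 0, 1.5], [0, 0, 0]], [4, [0, 0, 0.8], [0, 0, 0]], [4, [0, 0, 0.1], [0, 0, 0]], [4, [0, 0, 0], [0, 0, 0]]]'

```text
time_s: 24.6
tcp_pos: [0.5787, -0.1592, 0.2288]
eef_rot: [0.748, 0.664, 0.0, 0.001]
force: [-0.7, 0.2, -2.4]
opening: 0.0456
```

step_arm --increments '[[4, [0, 0.2, 0.6], [0, 0, 0]], [4, [0, 0.2, 0.2], [0, 0, 0]], [4, [0, 0.3, 0.05], [0, 0, 0]], [4, [0, 0.2, 0], [0, 0, 0]], [4, [0, 0.2, 0], [0, 0, 0]], [4, [0, 0, 0], [0, 0, 0]]]'

```text
time_s: 25.2
tcp_pos: [0.5883, -0.1604, 0.2194]
eef_rot: [0.748, 0.664, -0.002, -0.002]
force: [-10.5, 0.3, 5.6]
opening: 0.0458
```

step_arm --increments '[[4, [-0.4, -0.1, 0], [0, 0, 0]], [4, [-0.4, 0, 0], [0, 0, 0]], [4, [-0.3, 0, 0], [0, 0, 0]], [4, [-0.15, 0, 0], [0, 0, 0]], [4, [0, 0, 0], [0, 0, 0]]]'

```text
time_s: 25.7
tcp_pos: [0.5866, -0.1702, 0.2193]
eef_rot: [0.748, 0.664, 0.001, -0.003]
force: [-1.8, 17.0, 3.9]
opening: 0.0456
```

step_arm --increments '[[4, [0.1, 0, 0], [0, 0, 0]], [4, [0, 0, 0], [0, 0, 0]], [5.2, [0, 0, 0], [0, 0, 0]], [5.6, [0, 0, 0], [0, 0, 0]], [5.6, [0, 0, 0], [0, 0, 0]]]'

```text
time_s: 26.2
tcp_pos: [0.5871, -0.172, 0.2195]
eef_rot: [0.748, 0.664, 0.0, 0.001]
force: [-0.3, -0.0, -0.3]
opening: 0.0561
```

step_arm --increments '[[5.6, [0, 0, -2], [0, 0, 0]], [6, [0, 0, -4], [0, 0, 0]], [7, [0, 0, -4.5], [0, 0, 0]], [7, [0, 0, -4.5], [0, 0, 0]], [7, [-3.5, -3.5, 0], [0, 0, 0]], [7, [-4.5, 0, 0], [0, 0, 0]], [7, [-4.5, 0, 0], [0, 0, 0]], [7, [0, 0, 0], [0, 0, 0]]]'

```text
time_s: 27.0
tcp_pos: [0.5362, -0.2964, 0.3691]
eef_rot: [0.75, 0.662, -0.0, 0.001]
force: [0.1, -0.1, 0.7]
opening: 0.0701
```

```bash
python3 - <<'E'
from h import *
st(); w=snap('wrist'); tins(w,.082)
cv2.imwrite('pics/w9.png',cv2.resize(w['img'][0:210,100:400],(800,560),interpolation=cv2.INTER_CUBIC))
E
```

```text
t 27.0 tcp [ 0.5362 -0.2964  0.3691] F [ 0.1 -0.1  0.7] open 0.0701
[[0.124, 0.992, 0.0], [0.992, -0.124, -0.002], [-0.002, 0.001, -1.0]]
blue [([267, 76], [0.5616, -0.1983]), ([263, 84], [0.5574, -0.2045]), ([265, 146], [0.553, -0.2596]), ([309, 146], [0.5945, -0.2648]), ([314, 78], [0.6028, -0.2051])]
red [([262, 142], [0.5506, -0.2555]), ([264, 207], [0.5451, -0.3212]), ([306, 208], [0.5874, -0.3276]), ([310, 148], [0.5953, -0.2668]), ([266, 149], [0.5536, -0.2626])]
```

View pics/w9.png

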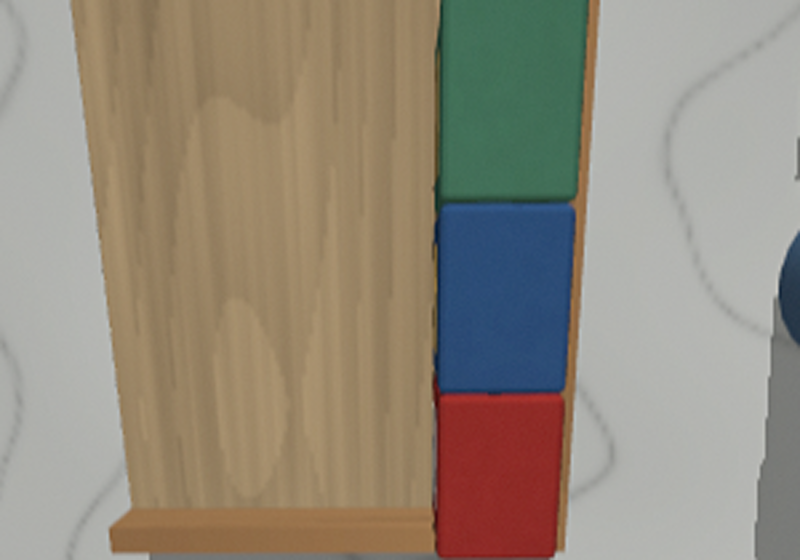

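Wrist crop: the three tins form one tight row along the back rail, red (500,475), blue (505,300) and green (510,100). Their front edges line up at px x ≈ 438 and red meets the end rail. Next, close the chest.

```bash
python3 - <<'E'
from h import *
rel([.650,.1818,.37],np.radians(88.9))
E
```

```text
shift cm [48.61  5.41 -0.11] turn [ 1.000e-04  3.000e-04 -1.036e-01]
```

step_arm --increments '[[7, [4.8, 0.5, 0], [0, 0, 0]], [7, [4.8, 0.5, 0], [0, 0, 0]], [7, [4.8, 0.5, 0], [0, 0, 0]], [7, [4.8, 0.5, 0], [0, 0, 0]], [7, [4.8, 0.5, 0], [0, 0, 0]], [7, [4.8, 0.5, 0], [0, 0, 0]], [7, [4.8, 0.5, 0], [0, 0, 0]], [7, [4.8, 0.5, 0], [0, 0, 0]]]'

```text
time_s: 27.85
tcp_pos: [0.6223, 0.0881, 0.3696]
eef_rot: [0.748, 0.664, 0.0, 0.0]
force: [0.2, 0.1, 0.5]
opening: 0.0699
```

step_arm --increments '[[5, [4.8, 0.5, 0], [0, 0, 0]], [5, [4.8, 0.5, 0], [0, 0, 0]], [5, [0.6, 0.4, 0], [0, 0, -0.104]], [5, [0, 0, 3], [0, 0, 0]], [5, [0, 0, 0], [0, 0, 0]]]'

```text
time_s: 28.35
tcp_pos: [0.6478, 0.186, 0.3357]
eef_rot: [0.712, 0.702, -0.003, -0.002]
force: [0.4, 0.5, -1.3]
opening: 0.0499
```

```bash
python3 - <<'E'
from h import *
st(); rel([.6505,.1818,.272],np.radians(88.9))
w=snap('wrist','w10.png')
E
```

```text
t 28.35 tcp [0.6478 0.186  0.3357] F [ 0.4  0.5 -1.3] open 0.0499
[[0.013, 1.0, -0.007], [1.0, -0.013, -0.001], [-0.001, -0.007, -1.0]]
shift cm [-0.41  0.32  6.37] turn [-0.0068  0.0008  0.0058]
```

View pics/w10.png

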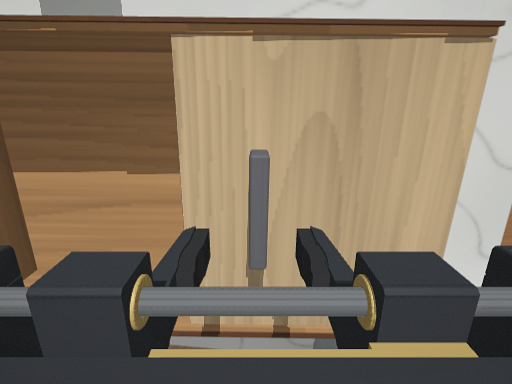

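Wrist view: the near compartment is empty and the bar at px (248–269, 150–268) is centred between the fingers.

step_arm --increments '[[5, [-0.4, 0.3, 2], [0, 0, 0]], [5, [0, 0, 2.5], [0, 0, 0]], [5, [0, 0, 1.5], [0, 0, 0]], [5, [0, 0, 0], [0, 0, 0]], [1, [0, 0, 0], [0, 0, 0]], [1, [0, 0, 0], [0, 0, 0]], [1, [0, 0, 0], [0, 0, 0]], [1, [0, 0, 0], [0, 0, 0]]]' --newtons 15

```text
time_s: 29.2
tcp_pos: [0.6516, 0.1804, 0.2801]
eef_rot: [0.712, 0.702, 0.0, 0.0]
force: [0.0, 0.1, -0.6]
opening: 0.0203
```

```bash
python3 - <<'E'
from h import *
st()
E
```

```text
t 29.2 tcp [0.6516 0.1804 0.2801] F [ 0.   0.1 -0.6] open 0.0203
[[0.015, 1.0, 0.001], [1.0, -0.015, 0.0], [0.0, 0.001, -1.0]]
```

step_arm --increments '[[4, [0, 0, 0.8], [0, 0, 0]], [3, [0, 0, 0], [0, 0, 0]], [1, [0, 0, 0], [0, 0, 0]], [1, [0, 0, 0], [0, 0, 0]], [1, [0, 0, 0], [0, 0, 0]], [1, [0, 0, 0], [0, 0, 0]]]'

```text
time_s: 29.8
tcp_pos: [0.6509, 0.1805, 0.2711]
eef_rot: [0.712, 0.702, -0.001, -0.001]
force: [-5.2, -1.0, 1.9]
opening: 0.0135
```

step_arm --increments '[[1, [0.02, -2.7, 0], [0, 0, 0]], [1, [0.02, -2.7, 0], [0, 0, 0]], [1, [0.02, -2.7, 0], [0, 0, 0]], [1, [0.02, -2.7, 0], [0, 0, 0]], [1, [0.02, -2.7, 0], [0, 0, 0]], [1, [0.02, -2.7, 0], [0, 0, 0]], [1, [0.02, -2.7, 0], [0, 0, 0]], [1, [0.02, -2.3, 0], [0, 0, 0]]]'

```text
time_s: 30.6
tcp_pos: [0.4387, 0.1854, 0.2711]
eef_rot: [0.713, 0.702, 0.001, -0.0]
force: [4.1, 4.1, -6.7]
opening: 0.0138
```

step_arm --increments '[[1, [0, -0.3, 0], [0, 0, 0]], [1, [0, -0.2, 0], [0, 0, 0]], [1, [0, -0.2, 0], [0, 0, 0]], [1, [0, 0, 0], [0, 0, 0]]]'

```text
time_s: 31.0
tcp_pos: [0.4336, 0.1856, 0.2711]
eef_rot: [0.713, 0.702, 0.001, -0.0]
force: [-1.1, 6.5, -4.6]
opening: 0.0139
```

step_arm --increments '[[1, [0, -0.2, 0], [0, 0, 0]], [1, [0, -0.2, 0], [0, 0, 0]], [1, [0, 0, 0], [0, 0, 0]]]'

```text
time_s: 31.3
tcp_pos: [0.43, 0.1856, 0.2711]
eef_rot: [0.713, 0.702, 0.001, 0.0]
force: [2.6, 6.5, -7.2]
opening: 0.0139
```

step_arm --increments '[[1, [0, -0.2, 0], [0, 0, 0]], [1, [0, 0, 0], [0, 0, 0]]]'

```text
time_s: 31.5
tcp_pos: [0.4293, 0.1855, 0.2712]
eef_rot: [0.713, 0.701, 0.003, 0.002]
force: [11.2, 5.3, -14.3]
opening: 0.0141
```

step_arm --increments '[[4, [0, 0, 0], [0, 0, 0]], [4, [0, 0, 0], [0, 0, 0]], [4, [0, 0, 0], [0, 0, 0]], [4, [0, 0, -4], [0, 0, 0]], [4, [0, 0, -4.5], [0, 0, 0]], [4, [4, -2, 0], [0, 0, 0]], [4, [4, -2, 0], [0, 0, 0]], [4, [4, -2, 0], [0, 0, 0]]]'

```text
time_s: 32.3
tcp_pos: [0.3678, 0.3073, 0.3569]
eef_rot: [0.713, 0.701, 0.001, 0.0]
force: [0.8, 0.3, -0.6]
opening: 0.0401
```

step_arm --increments '[[4, [4, -2, -1], [0, 0, 0]], [4, [4, -2, -1], [0, 0, 0]], [4, [4, -1, -1], [0, 0, 0]], [4, [4, 0, 0], [0, 0, 0]], [4, [4, 0, 0], [0, 0, 0]], [4, [0, 0, 0], [0, 0, 0]]]'

```text
time_s: 32.9
tcp_pos: [0.321, 0.5101, 0.3855]
eef_rot: [0.711, 0.703, 0.0, -0.0]
force: [0.2, -0.1, -0.5]
opening: 0.04
```

```bash
python3 - <<'E'
from h import *
st(); t=snap('top'); tins(t,.082,lim=40)
cv2.imwrite('pics/t11.png',cv2.resize(t['img'][110:300,150:420],None,fx=2.9,fy=2.9,interpolation=cv2.INTER_CUBIC))
a=snap('scene'); cv2.imwrite('pics/s11.png',cv2.resize(a['img'][130:280,120:370],(800,480),interpolation=cv2.INTER_CUBIC))
E
```

```text
t 32.9 tcp [0.321  0.5101 0.3855] F [ 0.2 -0.1 -0.5] open 0.04
[[0.012, 1.0, -0.0], [1.0, -0.012, 0.0], [0.0, -0.0, -1.0]]
blue [([362, 199], [0.5992, -0.2063]), ([358, 215], [0.5569, -0.1944]), ([383, 216], [0.5542, -0.2598]), ([384, 200], [0.5965, -0.2641])]
red [([387, 200], [0.5964, -0.272]), ([386, 216], [0.5542, -0.2676]), ([380, 218], [0.549, -0.2517]), ([408, 219], [0.5463, -0.3248]), ([409, 202], [0.5911, -0.3296])]
red [([211, 123], [0.8061, 0.1943]), ([195, 121], [0.8118, 0.2375]), ([199, 123], [0.8062, 0.2266]), ([193, 131], [0.7839, 0.2424]), ([182, 128], [0.7923, 0.2722]), ([187, 132], [0.7812, 0.2584]), ([181, 135], [0.7729, 0.2744]), ([179, 128], [0.7923, 0.2802]), ([179, 136], [0.7701, 0.2797]), ([190, 136], [0.7701, 0.2501]), ([195, 128], [0.7923, 0.2371]), ([193, 134], [0.7756, 0.2422]), ([200, 135], [0.7728, 0.2233]), ([196, 127], [0.795, 0.2345])]
```

View pics/t11.png

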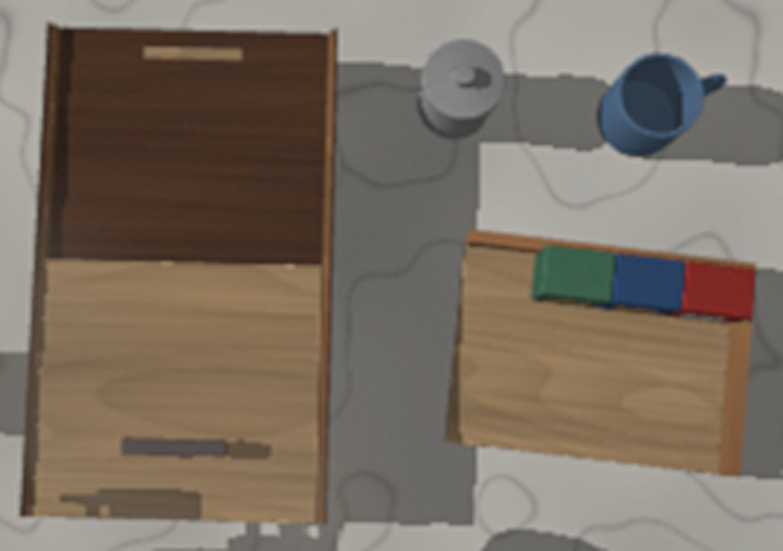

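View pics/s11.png

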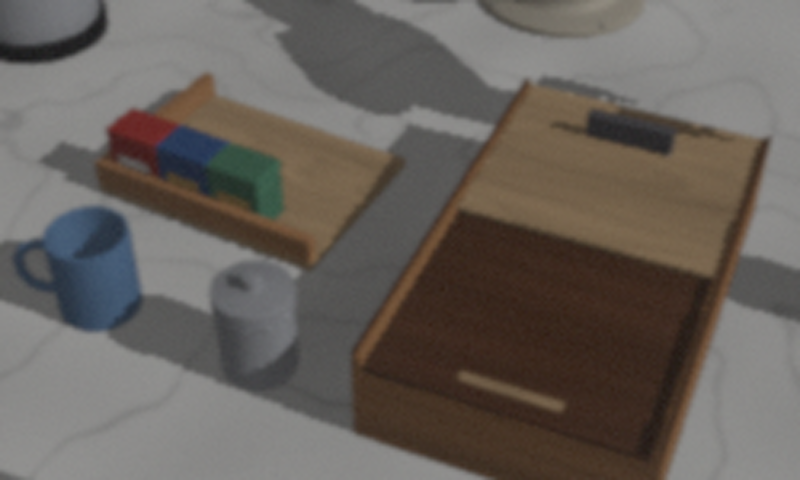

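Both crops show the chest closed, with the panel edge at row 262 and the low-panel grip where it was at the start. Red, blue and green stand in an unbroken row in the corner, and sugar and mug2 have not moved. I'll do a last numeric check, mug1 included, then hand in.

```bash
python3 - <<'E'
from h import *
import pickle
c=pickle.load(open('top0.pkl','rb')); t=snap('top')
for n,(x0,y0,x1,y1) in {'mug1':(80,220,122,262),'sugar':(290,118,328,162),'mug2':(350,120,405,168)}.items():
    print(n,cv2.phaseCorrelate(*[cv2.cvtColor(i['img'][y0:y1,x0:x1],cv2.COLOR_BGR2GRAY).astype(np.float32) for i in(c,t)]))
tins(t,.082,('blue',),100)
st(); print(bot.hand_in())
E
```

```text
mug1 ((0.516248206036547, 0.4941243494990921), 1.0016143709347571)
sugar ((-0.007579225701302761, 0.47972188336354193), 1.0199656984541152)
mug2 ((-0.04140967860707079, 0.02547333468567814), 0.991396274500423)
blue [([362, 199], [0.5992, -0.2063]), ([358, 215], [0.5569, -0.1944]), ([383, 216], [0.5542, -0.2598]), ([384, 200], [0.5965, -0.2641])]
t 33.05 tcp [0.3215 0.5066 0.3861] F [-0.1 -0.1 -0.4] open 0.0402
[[0.015, 1.0, -0.0], [1.0, -0.015, -0.001], [-0.001, -0.0, -1.0]]
the job is handed in; nothing more can be done
None
```

The job is done and handed in at about 33 s. I slid the top panel fully open until it hit its stop and moved all three tins to the board. They stand in the order red, blue, green from the corner. Each was pressed against the back rail, then against the end rail or its neighbour, until the wrist force rose to about 10–20 N. I then slid the panel shut until it hit its stop.

- **Tins:** the close-up and both final pictures show one unbroken row in the corner, flat to the back rail, and I saw no tin knocked aside. Contact was judged from force and pictures only, so a sub-millimetre gap can't be ruled out.
- **Chest:** it is fully closed. The stop came about 2 mm beyond where I first gripped the panel, so the panel had probably started slightly open. The low panel's grip is where it was at the start.
- **Bystanders:** the mugs and sugar tin look unmoved. The numeric check showed no shift for mug2 but up to half a pixel (about 1.5 mm) for mug1 and sugar. I put that down to the method, since the arm never came near either.

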